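Ratchet the clamping lever tight on the wooden offcut

TASK

Clamp the wooden offcut firmly in the clamp frame where it lies, ready for drilling: turn the clamping lever clockwise as seen from above and, whenever it comes to its stop pin, lift it off its teeth, swing it back, let it drop into mesh and turn again. Stop as soon as it is firmly tight, so that the pad does not crush the wood, and leave the lever fully down in mesh.

Things in the scene. Friction and masses are not known exactly. Their poses are not given: they have to be found in the camera images.
- frame: grey clamp frame fixed to the bench: base plate 120x140x12 mm, uprights at y = +-58 mm, crossbar (top 93 mm above the bench), clamping lever on top. Origin: centre of the base's underside, on the vertical axis of lever and spindle; x: the lever's direction at joint lever = 0, z up. Two 8 mm stop pins, top 155 mm above the bench, stand at x = 18, y = +-33 mm
- grip (a point): what one holds: centre of the lever's upright round black grip, 19 mm diameter, free of the lever arm from 20 mm below this point to its top 23 mm above it. 90 mm from the lever's vertical axis, 168 mm above the bench when the lever is fully down. A sloping 12 mm thick arm joins the grip's foot to the hub
- lever (a joint): swing of the lever about the vertical axis through the frame's origin, rad: 0 along the frame's +x, growing CLOCKWISE seen from above, which tightens; stops at -0.8 and +0.8. The grip stands at x = 90 cos a, y = -90 sin a mm in the frame at value a. Lifted, it swings with under 1 N
- lift (a joint): height of the lever above its fully-down place, m: 0 in mesh, about 0.006 standing on the tips of the ring's teeth, free to turn above 0.0065, upper stop 0.014. A spring pushes it down with 4 N (down) to 5 N (up). It may start on the tips
- mesh (a point): centre of the steel ring of 12 upright teeth (0.52 rad apart) under the lever's hub, on the axis 107 mm above the bench. The lever's 4 teeth drop into its gaps, with about 0.2 rad of play. Standing on the tips, the lever slips round without turning the ring until it drops into the next gap
- spindle (a point): point on the axis in the crossbar, 84 mm up. The ring drives the spindle 5 mm down per rad clockwise; it stays put when the lever is lifted or let go. Turning the meshed lever at its grip takes 7 N with the pad free (5.5 N read after stopping) and 1 N more per 18 N of pad force: firmly tight is 10 to 12 N (9 to 11 stopped), over 15 N crushes the wood; from touching to tight takes about 0.15 rad
- pad: dark round pressure pad, 30 mm diameter, on the spindle's foot under the crossbar; origin: centre of its lower face, which presses on the offcut. It starts 6 to 10 mm above the wood; the lever angle at which it becomes tight is not exactly known and must be felt
- offcut: loose brown flat wooden offcut, 124x72x22 mm, two drilling points marked with small crosses, lying flat on the base plate between the uprights, its length along the frame's x within 0.1 rad; origin: centre of its underside
- seat (a point): centre of the base plate's upper face, under the pad; frame axes

How it is judged (in metres and radians):
On the way, in this order (a step that is already met when the one before it is completed fails the run):
1. the lever is lifted clear of the ring's teeth (value of joint lift above 0.0065 m), for 0.1 s.
2. the pad presses the offcut with more than 40 N (contact force between pad and offcut above 40 N), for 0.2 s.
At the end, for the whole second after the job is handed in: the pad presses the offcut with more than 40 N, the offcut's centre is within 20 mm of the seat's, the lever is fully down in mesh (lift under 2 mm), everything at rest (contact force between pad and offcut above 40 N and value of joint lift below 0.002 m and velocity of joint lever between -0.05 and 0.05 rad/s and linear speed of offcut below 0.01 m/s and horizontal distance between offcut and seat below 0.02 m); the robot touches nothing.
It fails at once if the pad crushes the wood (more than 170 N) (contact force between pad and offcut above 170 N).
It also fails if it takes over 72 s, if anything falls off the work surface, if the arm or the gripper's body presses on something with over 40 N, if the wrist force passes 120 N, or if a joint passes its speed limit or range.

ROBOT

A 6-joint arm with a two-finger parallel gripper is mounted at the origin on a cart in front of the work surface, level with it; the furniture and walls round the work are solid. World frame = base frame: x ahead of the robot, y to its left, z up, the work surface at z = 0. Lengths are in m, angles in degrees, forces in N, time in s.
With the tool pointing down it reaches from about 0.3 to 0.75 m from the base axis. Payload 8.5 kg.
Tool frame: the origin (TCP) lies between the finger pads; the fingertips stand 17 mm ahead of it and the grasp point (between the pads) lies 2 mm behind it; z points along the fingers, y is the direction in which the jaws open and shut (so a half turn about z gives the same grasp; the last joint's range is limited). The gripper opens to 85 mm and grips with 20 to 120 N. Pads are 22 mm wide; open, the fingers measure 114 mm over their backs; the gripper's body (76 mm by 85 mm) begins 54 mm behind the grasp point. The pads swing forward as they close: fully open they stand 13 mm farther back than shut.
Start: joints at [60.315, 21.807, 74.336, -0, 83.858, -12.336], TCP at [0.164, 0.525, 0.248] pointing down, gripper open.
Joint ranges: [-178.18, 178.18], [-50.72, 133.34], [12.68, 142.11], [-81.47, 261.47], [9.98, 163.14], [-165.26, 165.26]. Speed limits (degrees/s): [136.94, 136.94, 180, 180, 180, 180].

INTERFACE

Orientations are given as a 3x3 rotation matrix whose columns are the frame's x, y, z axes.
In Python, from rig import readout, eyes, env gives the robot as it stands.
- The arm moves only by the tool arm_command, never from a script. Its argument "rows" is text: rows parted by semicolons, each of 7 numbers parted by spaces: the closure, from 0 (fully open) to 1 (shut), then the shift along the tool's x, y, z in mm, then the turn, a rotation vector about the tool's x, y, z in degrees. In form: grip dx dy dz rx ry rz; .... A call has 1 to 5 rows; each row shifts and turns the commanded pose from where the row before left it, along the tool's axes as they then stand; what a row does not reach is not made up. A row lasts 1/12 s, in which the tool goes at most 41.7 mm and 7.16 degrees, less where a joint would pass 70% of its speed; a pose out of reach is approached as far as the arm can. A call with a gripper value outside its range is refused whole. The fingers move at their own pace and stop on an object; "squeeze" is the grip in N (left out, the last holds). Time passes only in rows, so rows that do not move let the fingers close. It gives the time, the measured TCP pose, the force and the opening at its end, in the units of the state.
- readout.observe(): the state, without advancing time (a new reading comes with each control period).
- eyes.get_image(name): name is "scene" or "top" or "wrist"; returns the picture (480x640x3 uint8, red, green, blue); there is no depth.
- eyes.camera_model(name): a dict with "mtx" (3x3 intrinsics, pixels), "view" (4x4, takes a point from world to camera coordinates). Camera axes: x right, y up, looking along -z (the intrinsics and any distortion apply to the point x, -y, -z); pixel columns grow to the right and rows downward; lengths in m; the calibration is good to about 2 mm. A picture is of the moment at which its call begins: read the wrist's pose just before it. camera_model takes no time and is no camera call; for the wrist camera it gives the pose at the moment of the call.
- env.close_job(): hands the job in, once; it reports no verdict.
The state is a dict: "time_s": time; "q": joint angles; "qvel": joint speeds; "joint_efforts": joint torques, N m; "position": TCP position; "tool_rot": TCP orientation; "ft_force": force on the tool from outside, world axes, zero at the start; "wrist_torque": the same for the moment, N m; "grip_width": finger opening in m.
Only numpy, scipy, OpenCV 4.12 (cv2) and the standard library are available. Lean on these libraries where they do the work, as an engineer would, in place of code of your own. Each camera call takes 0.05 s, during which the arm holds its last target. There are 200 camera calls.

## Working session

There is one attempt and no reset: what is moved stays moved. The work goes in short steps, Python scripts to look and compute and a tool call to move; the robot and the scene stay as the last step left them, time stands still between calls to the robot, and variables do not carry over. Pictures are saved under pics/ and viewed, about 8 in all and at most 12, crops included, and the job is handed in when it is done.

Besides the shell and the picture viewer there is one more tool, called after "Request:" by a JSON object that holds its "name" and its "arguments", one argument or row to a line. arm_command: Moves the arm, as the interface text tells. Its arguments: {"type":"object","properties":{"rows":{"type":"string"},"squeeze":{"type":"number"}},"required":["rows"]}

```bash
mkdir -p pics; ls
cat > h.py <<'E'
import numpy as np,cv2
from rig import readout,eyes,env
def snap(n,f):
    m=eyes.camera_model(n); im=np.array(eyes.get_image(n)); cv2.imwrite('pics/'+f+'.png',im[:,:,::-1]); np.savez('pics/'+f,im=im,K=m['mtx'],V=m['view']); return im
def load(f):
    d=np.load('pics/'+f+'.npz'); return d['im'],d['K'],d['V']
def ray(f,u,v):
    _,K,V=load(f); d=np.linalg.inv(K)@[u,v,1]; d=d*[1,-1,-1]; R=V[:3,:3]; return -R.T@V[:3,3],R.T@d/np.linalg.norm(d)
def onz(f,u,v,z):
    o,d=ray(f,u,v); return o+d*(z-o[2])/d[2]
def tri(a,b):
    (o1,d1),(o2,d2)=ray(*a),ray(*b); s=np.linalg.lstsq(np.c_[d1,-d2],o2-o1,rcond=None)[0]
    p,q=o1+s[0]*d1,o2+s[1]*d2; return (p+q)/2,np.linalg.norm(p-q)
def proj(f,p):
    _,K,V=load(f); c=V[:3,:3]@p+V[:3,3]; c=K@(c*[1,-1,-1]); return c[:2]/c[2]
E
python3 - <<'E'
from h import *
a=[snap(n,n+'0') for n in('scene','top','wrist')]
for n in('scene','top','wrist'):
    print(n,eyes.camera_model(n))
s=readout.observe();print({k:s[k] for k in('time_s','position','tool_rot','ft_force','grip_width')})
E
```

```text
pics
scene {'mtx': array([[540.05469392,   0.        , 312.53291995],
       [  0.        , 540.05469392, 244.87934621],
       [  0.        ,   0.        ,   1.        ]]), 'view': array([[ 0.63014266, -0.7764311 ,  0.00865838, -0.50819904],
       [ 0.49223897,  0.40806975,  0.76888222, -0.34567775],
       [-0.6005173 , -0.4802435 ,  0.63933181, -0.61774914],
       [ 0.        ,  0.        ,  0.        ,  1.        ]])}
top {'mtx': array([[526.1650291 ,   0.        , 309.41533332],
       [  0.        , 526.1650291 , 235.7681167 ],
       [  0.        ,   0.        ,   1.        ]]), 'view': array([[-0.01548892, -0.99903863, -0.04101105, -0.09800807],
       [ 0.99669695, -0.01869681,  0.07902929, -0.61171184],
       [-0.07972009, -0.03965151,  0.99602835, -0.92003857],
       [ 0.        ,  0.        ,  0.        ,  1.        ]])}
wrist {'mtx': array([[344.79538959,   0.        , 314.07885276],
       [  0.        , 344.79538959, 242.76522396],
       [  0.        ,   0.        ,   1.        ]]), 'view': array([[ 2.97329119e-01,  9.54774844e-01, -6.26495547e-04,
        -5.49575862e-01],
       [-9.02459151e-01,  2.80822998e-01, -3.26658727e-01,
         4.30671456e-02],
       [-3.11709600e-01,  9.76905381e-02,  9.45142150e-01,
        -3.81097694e-01],
       [ 0.00000000e+00,  0.00000000e+00,  0.00000000e+00,
         1.00000000e+00]])}
{'time_s': 0.15, 'position': array([0.1639155 , 0.52480607, 0.24787165]), 'tool_rot': array([[-9.54494143e-01,  2.98229123e-01, -5.67015721e-04],
       [ 2.98229543e-01,  9.54493735e-01, -9.21579655e-04],
       [ 2.66371061e-04, -1.04874322e-03, -9.99999415e-01]]), 'ft_force': array([-0.43007906, -0.4545746 , -0.29312822]), 'grip_width': 0.08524904105277141}
```

View pics/scene0.png

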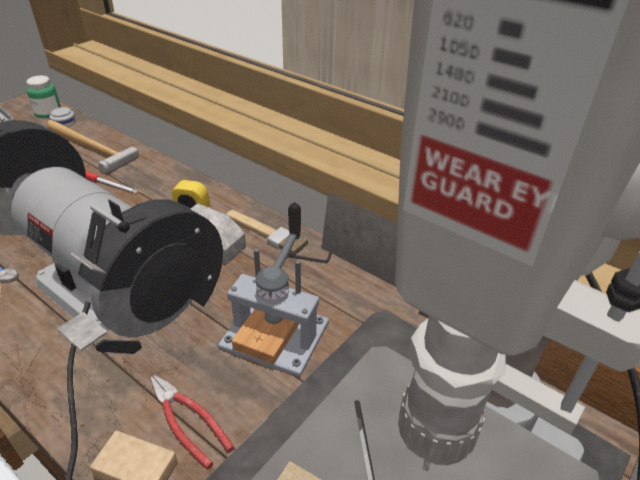

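View pics/top0.png

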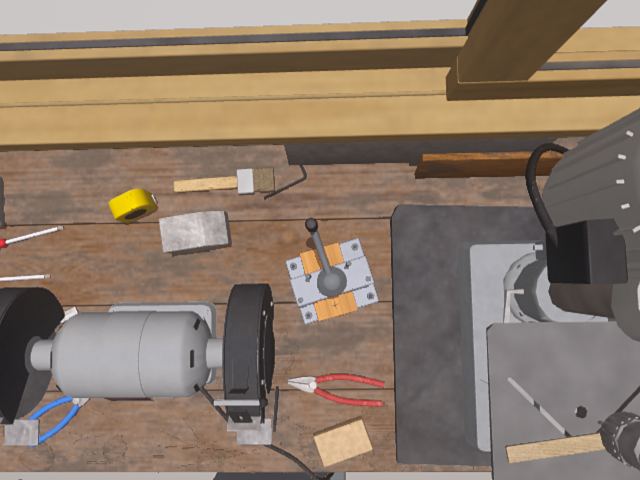

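The scene view shows the clamp frame with its black grip at about (294,206–235) and the hub at (272,283). In the top view the grip is at (312,225), the hub at (332,283) and the base plate's corners near (287,265), (359,241), (378,297) and (305,322). Next I'll measure these by masks.

Run:
```python
from h import *
a,_,_=load('scene0');b,_,_=load('top0')
ca=cv2.resize(a[190:370,210:340],None,fx=3.2,fy=3.2,interpolation=cv2.INTER_CUBIC)
cb=cv2.resize(b[205:335,270:390],None,fx=3.2,fy=3.2,interpolation=cv2.INTER_CUBIC)
H=np.zeros((576,800,3),np.uint8);H[:ca.shape[0],:ca.shape[1]]=ca;H[:cb.shape[0],416:416+cb.shape[1]]=cb
cv2.imwrite('pics/m1.png',H[:,:,::-1])
for f,im,r in(('scene0',a,(195,245,275,315)),('top0',b,(210,240,298,325))):
    m=np.zeros(im.shape[:2],np.uint8);s=im[r[0]:r[1],r[2]:r[3]].astype(int).max(2)<55
    m[r[0]:r[1],r[2]:r[3]]=s
    for c in cv2.findContours(m,0,1)[0]:
        if cv2.contourArea(c)>30: print(f,cv2.contourArea(c),cv2.minAreaRect(c),cv2.boundingRect(c))
```

```text
scene0 263.5 ((294.0, 222.0), (12.0, 32.0), -0.0) (288, 206, 13, 33)
```

View pics/m1.png

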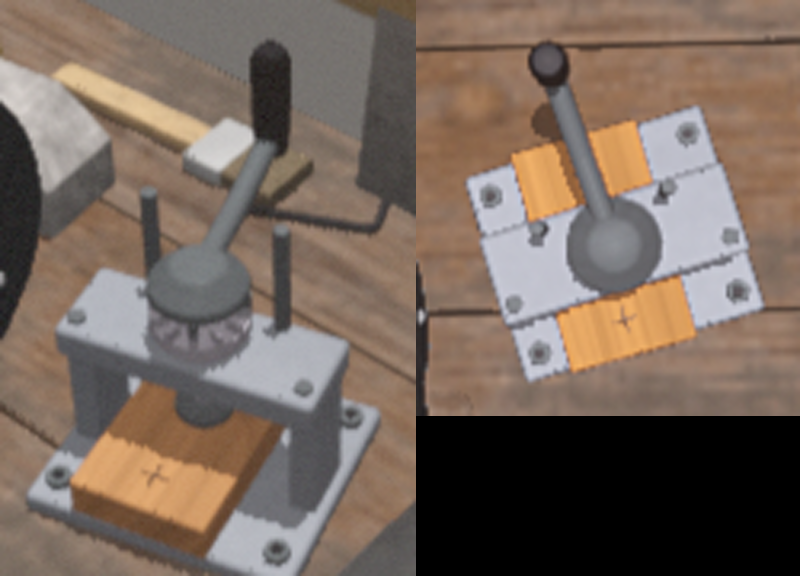

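The crop shows the lever along the base's +x, midway between the stop pins. The grip cap is at top px (311.6,225), and the base plate's four corners are clear.

Run:
```python
from h import *
p,e=tri(('scene0',294.3,205.5),('top0',311.6,225.3));print('grip top tri',p,e)
for z in(.175,.191,.197):print('top on z',z,onz('top0',311.6,225.3,z))
for p0 in ((294.2,221),):
    for z in(.168,.174):print('scene mid',z,onz('scene0',*p0,z))
C=np.array([onz('top0',*c,.012) for c in((286.3,260.6),(360.6,238.4),(378.4,300.3),(305.3,323.8))])
O=C.mean(0);print(C,O,[np.linalg.norm(C[i]-C[i-1]) for i in range(4)])
x=(C[0]+C[1]-C[2]-C[3]);print('yaw',np.degrees(np.arctan2(x[1],x[0])))
y=(C[0]+C[3]-C[1]-C[2]);print('yaw y',np.degrees(np.arctan2(-y[0],y[1])))
for z in(.13,):print('hub',onz('top0',270+(614-416)/3.2,205+246/3.2,z))
# pins tops
for u,v in((538,230),(668,187)):
    print('pin',onz('top0',270+(u-416)/3.2,205+v/3.2,.155))
s=tri(('scene0',210+149/3.2,190+190/3.2),('top0',270+(536-416)/3.2,205+228/3.2));print(s)
```

```text
grip top tri [ 0.61187227 -0.11959908  0.19727643] 0.0020029039964564606
top on z 0.175 [ 0.61341637 -0.11807961  0.175     ]
top on z 0.191 [ 0.611816   -0.11864475  0.191     ]
top on z 0.197 [ 0.61121587 -0.11885668  0.197     ]
scene mid 0.168 [ 0.61266877 -0.11953496  0.168     ]
scene mid 0.174 [ 0.6067157  -0.12473264  0.174     ]
[[ 0.56654366 -0.06557467  0.012     ]
 [ 0.60427091 -0.2003033   0.012     ]
 [ 0.49302551 -0.22937555  0.012     ]
 [ 0.4531009  -0.09825819  0.012     ]] [ 0.52923525 -0.14837793  0.012     ] [np.float64(0.11805707285415779), np.float64(0.13991121775823337), np.float64(0.11498145380717913), np.float64(0.13706107748336)]
yaw 15.368317503812937
yaw y 16.282734280587785
hub [ 0.52798183 -0.1469519   0.13      ]
pin [ 0.53634786 -0.11080704  0.155     ]
pin [ 0.55582793 -0.17317788  0.155     ]
(array([ 0.53775426, -0.1103207 ,  0.15529857]), np.float64(0.001246808315355248))
```

Request:
{"name": "arm_command", "arguments": {
  "rows": "0 0 0 -36 0 0 -7; 0 0 0 -40 0 0 -7; 0 0 0 -40 0 0 -7; 0 0 0 -40 0 0 -7; 0 0 0 0 0 0 -7"
}}

```text
time_s: 0.57
position: [0.1642, 0.5255, 0.4122]
tool_rot: [[-0.951, -0.309, 0.007], [-0.309, 0.951, 0.012], [-0.01, 0.009, -1.0]]
ft_force: [-0.4, 1.1, 0.6]
grip_width: 0.0851
```

```bash
cat > st.py <<'E'
from h import *
O=np.array([.5285,-.1475]);PSI=np.radians(16.2)
s=readout.observe();p=s['position'];r=s['tool_rot']
print('t',round(s['time_s'],2),'p',np.round(p*1000,1),'xang',np.round(np.degrees(np.arctan2(r[1,0],r[0,0])),1),'tilt',np.round(r[:2,2],4),'w',round(s['grip_width']*1000,1),'q',np.round(s['q'],1))
d=p[:2]-O;ph=np.arctan2(d[1],d[0]);a=PSI-ph;f=s['ft_force']
print('F',np.round(f,1),'R',round(np.hypot(*d)*1000,1),'a',round(a,3),'Ft(reaction)',round(f[0]*np.sin(ph)-f[1]*np.cos(ph),2),'Fr',round(f[0]*np.cos(ph)+f[1]*np.sin(ph),2))
def togo(phi,R,z,xang=None):
    t=np.r_[O+R*np.r_[np.cos(phi),np.sin(phi)],z];return r.T@(t-p)*1000
E
python3 - <<'E'
from st import *
print('togo',togo(np.radians(19.2),.089,.30))
print('grinder guard',tri(('scene0',175,206),('top0',250,345)),tri(('scene0',205,215),('top0',262,290)))
print('sill', [onz('top0',u,145,z) for u,z in((300,0),(300,.1),(300,.2))])
E
```

```text
t 0.57 p [164.2 525.5 412.2] xang -162.0 tilt [0.0066 0.0115] w 85.1 q [ 60.3  18.4  53.2  -0.  107.6 -47.7]
F [-0.4  1.1  0.6] R 765.2 a -1.784 Ft(reaction) 0.18 Fr 1.15
togo [-226.33877328 -751.74230835  107.69547892]
grinder guard (array([ 0.45233145, -0.04091007,  0.24898987]), np.float64(0.016098707069685046)) (array([ 0.51438053, -0.04198283,  0.19868715]), np.float64(0.010695839591438836))
sill [array([ 0.78138657, -0.0926877 ,  0.        ]), array([ 0.75572229, -0.09821946,  0.1       ]), array([ 0.73005801, -0.10375123,  0.2       ])]
```

Request:
{"name": "arm_command", "arguments": {
  "rows": "0 -11 -37.5 0 0 0 0; 0 -11 -37.5 0 0 0 0; 0 -11 -37.5 0 0 0 0; 0 -11 -37.5 0 0 0 0; 0 -11 -37.5 0 0 0 0"
}}

```text
time_s: 0.98
position: [0.2737, 0.3613, 0.4042]
tool_rot: [[-0.953, -0.304, -0.0], [-0.304, 0.953, -0.0], [0.0, -0.0, -1.0]]
ft_force: [0.9, 0.4, 0.2]
grip_width: 0.0854
```

Request:
{"name": "arm_command", "arguments": {
  "rows": "0 -11 -37.5 0 0 0 0; 0 -11 -37.5 0 0 0 0; 0 -11 -37.5 0 0 0 0; 0 -11 -37.5 0 0 0 0; 0 -11 -37.5 0 0 0 0"
}}

```text
time_s: 1.4
position: [0.383, 0.1992, 0.4043]
tool_rot: [[-0.953, -0.303, -0.0], [-0.303, 0.953, 0.0], [0.0, 0.0, -1.0]]
ft_force: [0.9, 0.7, 0.4]
grip_width: 0.0854
```

Request:
{"name": "arm_command", "arguments": {
  "rows": "0 -11 -37.5 0 0 0 0; 0 -11 -37.5 0 0 0 0; 0 -11 -37.5 0 0 0 0; 0 -11 -37.5 0 0 0 0; 0 -11 -37.5 0 0 0 0"
}}

```text
time_s: 1.82
position: [0.4924, 0.0371, 0.4042]
tool_rot: [[-0.953, -0.303, -0.0], [-0.303, 0.953, 0.0], [0.0, 0.0, -1.0]]
ft_force: [1.6, 0.9, 0.7]
grip_width: 0.0855
```

Request:
{"name": "arm_command", "arguments": {
  "rows": "0 -11 -37.5 0 0 0 0; 0 -11 -37.5 0 0 0 0; 0 -11 -37.5 0 0 0 0; 0 -11 -37.5 0 0 0 0; 0 0 0 0 0 0 0"
}}

```text
time_s: 2.23
position: [0.5817, -0.0961, 0.401]
tool_rot: [[-0.954, -0.298, -0.004], [-0.298, 0.954, 0.0], [0.004, 0.002, -1.0]]
ft_force: [0.7, -1.1, -1.9]
grip_width: 0.0854
```

Run:
```python
from st import *
print('togo',togo(np.radians(19.2),.089,.30))
im=snap('wrist','w1');snap('top','top1')
# project assumed grip top and foot in the wrist view
for z in(.148,.168,.191):print(z,proj('w1',np.r_[.6122,-.1187,z]))
```

```text
t 2.23 p [581.7 -96.1 401. ] xang -162.6 tilt [-0.0041  0.0004] w 85.4 q [-2.090e+01  2.340e+01  4.730e+01 -1.000e-01  1.095e+02 -1.282e+02]
F [ 0.7 -1.1 -1.9] R 74.0 a -0.486 Ft(reaction) 1.27 Fr -0.29
togo [-23.24692463 -30.50444169 100.89791368]
0.148 [286.79699953 223.34269085]
0.168 [285.45731969 228.32149339]
0.191 [283.73893183 234.70773106]
```

View pics/w1.png

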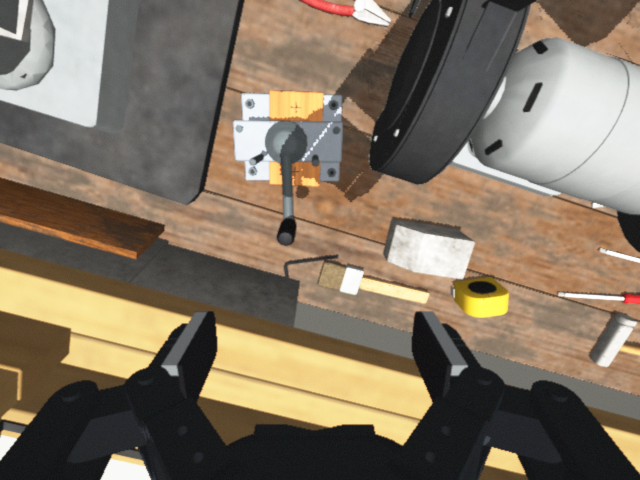

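The wrist view shows the clamp at (287,140), the grip at (287,232), matching the prediction of about (285,230), and a clear approach.

Request:
{"name": "arm_command", "arguments": {
  "rows": "0 -8 -10 25 0 0 0; 0 -8 -10 25 0 0 0; 0 -7 -10 25 0 0 -1.8; 0 0 0 25 0 0 0; 0 0 0 0 0 0 0"
}}

```text
time_s: 2.75
position: [0.6088, -0.1107, 0.2997]
tool_rot: [[-0.943, -0.334, -0.008], [-0.334, 0.943, 0.003], [0.007, 0.006, -1.0]]
ft_force: [-0.5, -0.3, -0.9]
grip_width: 0.0852
```

Run:
```python
from st import *
print('togo',togo(np.radians(19.2),.089,.171))
snap('wrist','w2');a=snap('scene','s2')
print(tri(('w1',286,235.5),('top0',311.6,225.3)))
im,_,_=load('w2');m=(im.max(2)<50).astype(np.uint8);print(proj('w2',np.r_[.6122,-.1187,.191]),proj('w2',np.r_[.6122,-.1187,.168]))
w=cv2.resize(im,(400,300));sc=cv2.resize(a[150:350,200:400],(400,400));H=np.zeros((400,800,3),np.uint8);H[:300,:400]=w;H[:,400:]=sc;cv2.imwrite('pics/m2.png',H[:,:,::-1])
```

```text
t 2.75 p [ 608.8 -110.7  299.7] xang -160.5 tilt [-0.0083  0.0034] w 85.2 q [ -21.3   27.7   56.2    0.    96.6 -130.8]
F [-0.5 -0.3 -0.9] R 88.3 a -0.147 Ft(reaction) 0.04 Fr -0.58
togo [ -1.91202582  -9.15643005 128.61304906]
(array([ 0.6117996 , -0.11748381,  0.19224159]), np.float64(0.002416889048720194))
[301.27541055 248.59555267] [302.11324197 238.7586404 ]
```

View pics/m2.png

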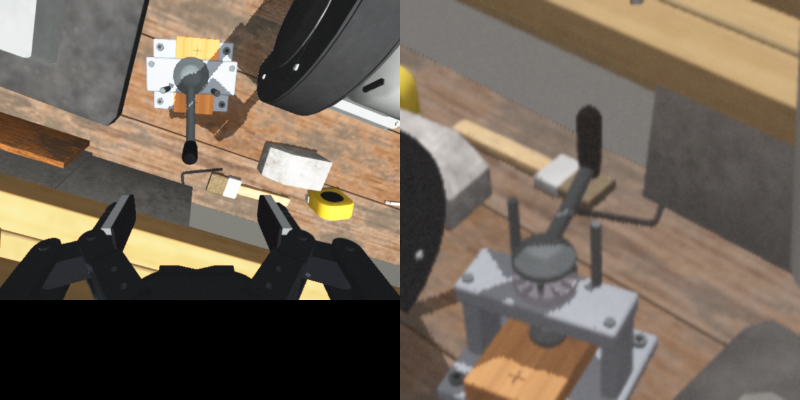

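Grip cap at wrist pixel (304,250), within 3 px of the prediction; the jaws straddle it with only the descent left.

Request:
{"name": "arm_command", "arguments": {
  "rows": "0 -2 -8 28 0 0 0; 0 0 0 30 0 0 0; 0 0 0 30 0 0 0; 0 0 0 20 0 0 0; 0 0 0 0 0 0 0"
}}

```text
time_s: 3.27
position: [0.6139, -0.1182, 0.1948]
tool_rot: [[-0.943, -0.333, -0.004], [-0.334, 0.943, 0.001], [0.003, 0.003, -1.0]]
ft_force: [0.6, -0.1, -0.8]
grip_width: 0.0854
```

Request:
{"name": "arm_command", "arguments": {
  "rows": "0 0 0 10 0 0 0; 0 0 0 10 0 0 0; 0 0 0 0 0 0 0"
}}

```text
time_s: 3.52
position: [0.6147, -0.1189, 0.1762]
tool_rot: [[-0.943, -0.333, 0.0], [-0.333, 0.943, 0.0], [-0.0, -0.0, -1.0]]
ft_force: [0.6, 0.3, -0.1]
grip_width: 0.0853
```

```bash
python3 st.py
```

```text
t 3.52 p [ 614.7 -118.9  176.2] xang -160.5 tilt [0. 0.] w 85.3 q [ -21.8   32.6   68.1    0.    79.4 -131.2]
F [ 0.6  0.3 -0.1] R 90.9 a -0.038 Ft(reaction) -0.12 Fr 0.71
```

Request:
{"name": "arm_command", "arguments": {
  "rows": "0.6 1 0 4 0 0 0; 0.6 0 0 0 0 0 0; 0.6 0 0 0 0 0 0; 0.6 0 0 0 0 0 0",
  "squeeze": 40
}}

```text
time_s: 3.85
position: [0.614, -0.1195, 0.1729]
tool_rot: [[-0.943, -0.333, 0.001], [-0.333, 0.943, -0.0], [-0.001, -0.001, -1.0]]
ft_force: [-0.3, 0.1, 0.7]
grip_width: 0.0387
```

Request:
{"name": "arm_command", "arguments": {
  "rows": "1 0 0 0 0 0 0; 1 0 0 0 0 0 0; 1 0 0 0 0 0 0; 1 0 0 0 0 0 0; 1 0 0 0 0 0 0"
}}

```text
time_s: 4.27
position: [0.614, -0.1194, 0.1726]
tool_rot: [[-0.943, -0.333, 0.001], [-0.333, 0.943, -0.0], [-0.001, -0.0, -1.0]]
ft_force: [1.7, -0.2, 2.0]
grip_width: 0.018
```

```bash
python3 st.py
```

```text
t 4.27 p [ 614.  -119.4  172.6] xang -160.5 tilt [ 0.0008 -0.0001] w 18.0 q [ -21.8   32.7   68.5    0.    78.8 -131.3]
F [ 1.7 -0.2  2. ] R 90.0 a -0.034 Ft(reaction) 0.7 Fr 1.52
```

Request:
{"name": "arm_command", "arguments": {
  "rows": "1 0 0 -2.5 0 0 0; 1 0 0 -2.5 0 0 0; 1 0 0 -2.5 0 0 0; 1 0 0 0 0 0 0; 1 0 0 0 0 0 0"
}}

```text
time_s: 4.68
position: [0.6135, -0.1194, 0.1794]
tool_rot: [[-0.943, -0.333, -0.001], [-0.333, 0.943, 0.0], [0.001, 0.001, -1.0]]
ft_force: [-2.0, -1.0, -6.9]
grip_width: 0.018
```

```bash
python3 st.py; python3 -c "
from st import *
im=snap('scene','s3');cv2.imwrite('pics/s3c.png',cv2.resize(im[190:330,215:345],(780,840)[:1]+(588,) if 0 else (546,588),interpolation=cv2.INTER_CUBIC)[:,:,::-1])"
```

```text
t 4.68 p [ 613.5 -119.4  179.4] xang -160.6 tilt [-0.0013  0.0003] w 18.0 q [ -21.8   32.3   67.9   -0.    79.8 -131.3]
F [-2.  -1.  -6.9] R 89.5 a -0.036 Ft(reaction) 0.37 Fr -2.21
t 4.68 p [ 613.5 -119.4  179.4] xang -160.6 tilt [-0.0013  0.0003] w 18.0 q [ -21.8   32.3   67.9   -0.    79.8 -131.3]
F [-2.  -1.  -6.9] R 89.5 a -0.036 Ft(reaction) 0.37 Fr -2.21
```

View pics/s3c.png

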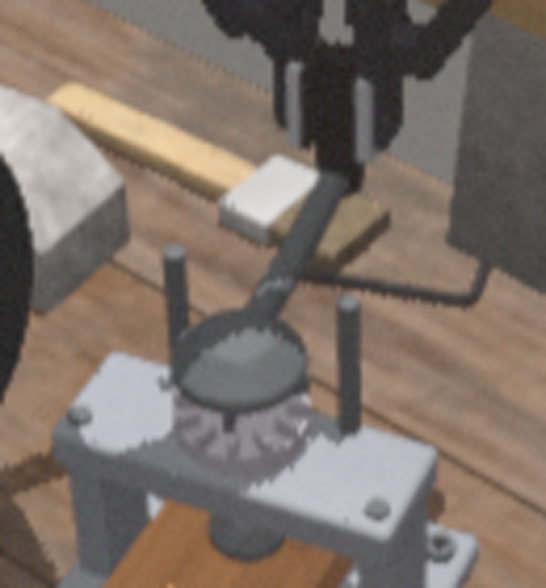

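The view shows the gripper holding the grip, with the hub raised off the ring. Next I'll raise it a little more and swing it back.

Request:
{"name": "arm_command", "arguments": {
  "rows": "1 0 0 -1 0 0 1; 1 0 0 -0.5 0 0 0; 1 0 0 0 0 0 0"
}}

```text
time_s: 4.98
position: [0.6137, -0.1198, 0.1813]
tool_rot: [[-0.949, -0.316, -0.0], [-0.316, 0.949, -0.001], [0.001, -0.0, -1.0]]
ft_force: [-1.9, -3.1, -6.2]
grip_width: 0.0181
```

```bash
cat >> st.py <<'E'
print('M',np.round(s['wrist_torque'],3),'Feff cw-reaction',round((f[0]*np.sin(ph)-f[1]*np.cos(ph))-s['wrist_torque'][2]/.09,2))
E
python3 st.py
```

```text
t 4.98 p [ 613.7 -119.8  181.3] xang -161.6 tilt [-0.0004 -0.0006] w 18.1 q [ -21.9   32.3   67.8   -0.    80.  -130.3]
F [-1.9 -3.1 -6.2] R 89.6 a -0.032 Ft(reaction) 2.32 Fr -2.8
M [-0.49   0.01   0.186] Feff cw-reaction 0.26
```

Request:
{"name": "arm_command", "arguments": {
  "rows": "1 0.1 3.1 0 0 0 -2; 1 0.2 6.3 0 0 0 -4; 1 0.2 6.3 0 0 0 -4; 1 0.2 6.3 0 0 0 -4; 1 0.1 3.1 0 0 0 -2"
}}

```text
time_s: 5.4
position: [0.6027, -0.0969, 0.1815]
tool_rot: [[-0.822, -0.569, 0.001], [-0.569, 0.822, -0.001], [-0.0, -0.001, -1.0]]
ft_force: [0.5, -3.2, -6.1]
grip_width: 0.0177
```

```bash
python3 st.py
```

```text
t 5.4 p [602.7 -96.9 181.5] xang -145.3 tilt [ 0.001  -0.0008] w 17.7 q [ -20.2   30.8   70.5   -0.    78.7 -144.9]
F [ 0.5 -3.2 -6.1] R 89.9 a -0.316 Ft(reaction) 2.89 Fr -1.4
M [-0.486 -0.414  0.208] Feff cw-reaction 0.58
```

Request:
{"name": "arm_command", "arguments": {
  "rows": "1 0.1 3.1 0 0 0 -2; 1 0.2 6.3 0 0 0 -4; 1 0.2 6.3 0 0 0 -4; 1 0.2 6.3 0 0 0 -4; 1 0 0 0 0 0 0"
}}

```text
time_s: 5.82
position: [0.5883, -0.0802, 0.1818]
tool_rot: [[-0.661, -0.751, 0.002], [-0.751, 0.661, -0.001], [-0.001, -0.002, -1.0]]
ft_force: [2.4, -4.2, -6.0]
grip_width: 0.0178
```

Request:
{"name": "arm_command", "arguments": {
  "rows": "1 0 0 2 0 0 0; 1 0 0 2 0 0 0; 1 0 0 2 0 0 0; 1 0 0 1 0 0 0; 1 0 0 0 0 0 0",
  "squeeze": 30
}}

```text
time_s: 6.23
position: [0.5886, -0.0807, 0.1742]
tool_rot: [[-0.664, -0.748, 0.001], [-0.748, 0.664, 0.0], [-0.001, -0.001, -1.0]]
ft_force: [4.5, -2.2, -6.1]
grip_width: 0.0178
```

```bash
python3 st.py
```

```text
t 6.23 p [588.6 -80.7 174.2] xang -131.6 tilt [0.0011 0.0001] w 17.8 q [ -19.2   29.6   74.     0.    76.4 -157.6]
F [ 4.5 -2.2 -6.1] R 89.9 a -0.555 Ft(reaction) 4.76 Fr 1.38
M [-0.154 -1.143  0.379] Feff cw-reaction 0.54
```

Request:
{"name": "arm_command", "arguments": {
  "rows": "1 0 0 1 0 0 0; 1 0 0 0.6 0 0 0; 1 0 0 0 0 0 0"
}}

```text
time_s: 6.48
position: [0.5889, -0.0804, 0.1734]
tool_rot: [[-0.663, -0.748, 0.002], [-0.748, 0.663, -0.0], [-0.002, -0.002, -1.0]]
ft_force: [4.5, 0.4, -2.0]
grip_width: 0.0183
```

```bash
python3 st.py
```

```text
t 6.48 p [588.9 -80.4 173.4] xang -131.6 tilt [ 0.0024 -0.    ] w 18.3 q [ -19.2   29.6   74.1    0.    76.2 -157.6]
F [ 4.5  0.4 -2. ] R 90.2 a -0.555 Ft(reaction) 3.08 Fr 3.3
M [ 0.024 -0.925  0.368] Feff cw-reaction -1.01
```

Request:
{"name": "arm_command", "arguments": {
  "rows": "1 0 0 1 0 0 0; 1 0 0 0.5 0 0 0; 1 0 0 0 0 0 0"
}}

```text
time_s: 6.73
position: [0.5892, -0.0803, 0.1728]
tool_rot: [[-0.663, -0.748, 0.004], [-0.748, 0.663, -0.0], [-0.002, -0.003, -1.0]]
ft_force: [5.1, 2.4, 4.1]
grip_width: 0.0185
```

```bash
python3 st.py
```

```text
t 6.73 p [589.2 -80.3 172.8] xang -131.6 tilt [ 0.0038 -0.0003] w 18.5 q [-1.920e+01  2.970e+01  7.410e+01  1.000e-01  7.600e+01 -1.576e+02]
F [5.1 2.4 4.1] R 90.5 a -0.554 Ft(reaction) 2.14 Fr 5.2
M [ 0.215 -0.821  0.32 ] Feff cw-reaction -1.42
```

Request:
{"name": "arm_command", "arguments": {
  "rows": "1 0.1 -3.1 0 0 0 2; 1 0.1 -3.1 0 0 0 2; 1 0.1 -3.1 0 0 0 2; 1 0 0 0 0 0 0"
}}

```text
time_s: 7.07
position: [0.5959, -0.0873, 0.1727]
tool_rot: [[-0.739, -0.673, 0.004], [-0.673, 0.739, -0.0], [-0.003, -0.003, -1.0]]
ft_force: [5.1, 0.7, 1.9]
grip_width: 0.0175
```

```bash
python3 st.py
```

```text
t 7.07 p [595.9 -87.3 172.7] xang -137.7 tilt [ 0.0039 -0.0004] w 17.5 q [-1.960e+01  3.040e+01  7.280e+01  1.000e-01  7.660e+01 -1.519e+02]
F [5.1 0.7 1.9] R 90.4 a -0.446 Ft(reaction) 2.89 Fr 4.27
M [ 0.145 -0.844  0.297] Feff cw-reaction -0.41
```

Request:
{"name": "arm_command", "arguments": {
  "rows": "1 0.1 -3.1 0 0 0 2; 1 0.1 -3.1 0 0 0 2; 1 0.1 -3.1 0 0 0 2; 1 0 0 0 0 0 0"
}}

```text
time_s: 7.4
position: [0.601, -0.0949, 0.1712]
tool_rot: [[-0.806, -0.592, 0.001], [-0.592, 0.806, -0.0], [-0.001, -0.001, -1.0]]
ft_force: [5.1, -1.0, -5.2]
grip_width: 0.018
```

```bash
python3 st.py
```

```text
t 7.4 p [601.  -94.9 171.2] xang -143.7 tilt [ 0.0011 -0.0001] w 18.0 q [ -20.1   31.1   71.7    0.    77.1 -146.4]
F [ 5.1 -1.  -5.2] R 89.6 a -0.345 Ft(reaction) 3.78 Fr 3.58
M [-0.203 -1.135  0.319] Feff cw-reaction 0.23
```

Request:
{"name": "arm_command", "arguments": {
  "rows": "1 0 0 1.5 0 0 0; 1 0 0 1.5 0 0 0; 1 0 0 1 0 0 0; 1 0 0 0 0 0 0"
}}

```text
time_s: 7.73
position: [0.601, -0.0944, 0.1676]
tool_rot: [[-0.804, -0.594, 0.002], [-0.594, 0.804, -0.0], [-0.001, -0.001, -1.0]]
ft_force: [5.7, -1.0, -2.8]
grip_width: 0.0182
```

```bash
python3 st.py
```

```text
t 7.73 p [601.  -94.4 167.6] xang -143.5 tilt [ 0.0018 -0.0003] w 18.2 q [ -20.1   31.3   72.     0.    76.6 -146.5]
F [ 5.7 -1.  -2.8] R 89.8 a -0.349 Ft(reaction) 4.18 Fr 4.0
M [-0.084 -1.141  0.302] Feff cw-reaction 0.82
```

Request:
{"name": "arm_command", "arguments": {
  "rows": "1 0 0 0.7 0 0 0; 1 0 0 0.5 0 0 0; 1 0 0 0 0 0 0"
}}

```text
time_s: 7.98
position: [0.6013, -0.0943, 0.1671]
tool_rot: [[-0.804, -0.594, 0.003], [-0.594, 0.804, -0.001], [-0.002, -0.002, -1.0]]
ft_force: [5.5, 0.6, 1.5]
grip_width: 0.0178
```

```bash
python3 st.py
```

```text
t 7.98 p [601.3 -94.3 167.1] xang -143.5 tilt [ 0.0031 -0.0005] w 17.8 q [ -20.1   31.3   72.1    0.    76.4 -146.5]
F [5.5 0.6 1.5] R 90.1 a -0.348 Ft(reaction) 2.79 Fr 4.77
M [-0.02  -0.928  0.319] Feff cw-reaction -0.75
```

Fully down in mesh now: z dropped 6.3 mm from the tips. This stroke of about 1 rad can't reach the wood, so I turn clockwise.

Request:
{"name": "arm_command", "arguments": {
  "rows": "1 0.1 -4.7 0 0 0 3; 1 0.1 -4.7 0 0 0 3; 1 0.1 -4.7 0 0 0 3; 1 0.1 -4.7 0 0 0 3; 1 0.1 -4.7 0 0 0 3"
}}

```text
time_s: 8.4
position: [0.6121, -0.1143, 0.167]
tool_rot: [[-0.931, -0.364, 0.001], [-0.364, 0.931, 0.001], [-0.001, 0.0, -1.0]]
ft_force: [1.7, 2.7, 2.4]
grip_width: 0.0179
```

```bash
python3 st.py
```

```text
t 8.4 p [ 612.1 -114.3  167. ] xang -158.6 tilt [0.0009 0.0006] w 17.9 q [-2.150e+01  3.270e+01  6.950e+01  1.000e-01  7.780e+01 -1.329e+02]
F [1.7 2.7 2.4] R 89.9 a -0.095 Ft(reaction) -1.9 Fr 2.55
M [ 0.399 -0.358  0.528] Feff cw-reaction -7.77
```

Request:
{"name": "arm_command", "arguments": {
  "rows": "1 0.1 -4.7 0 0 0 3; 1 0.1 -4.7 0 0 0 3; 1 0.1 -4.7 0 0 0 3; 1 0.1 -4.7 0 0 0 3; 1 0.1 -4.7 0 0 0 3"
}}

```text
time_s: 8.82
position: [0.6175, -0.137, 0.1668]
tool_rot: [[-0.994, -0.111, -0.0], [-0.111, 0.994, 0.001], [0.0, 0.001, -1.0]]
ft_force: [0.7, 3.1, 2.1]
grip_width: 0.0181
```

```bash
python3 st.py
```

```text
t 8.82 p [ 617.5 -137.   166.8] xang -173.6 tilt [-0.0002  0.0008] w 18.1 q [ -23.2   33.7   67.6    0.    78.7 -119.6]
F [0.7 3.1 2.1] R 89.6 a 0.166 Ft(reaction) -3.02 Fr 1.06
M [ 0.315 -0.2    0.397] Feff cw-reaction -7.43
```

Request:
{"name": "arm_command", "arguments": {
  "rows": "1 0.1 -4.7 0 0 0 3; 1 0.1 -4.7 0 0 0 3; 1 0.1 -4.7 0 0 0 3; 1 0.1 -4.7 0 0 0 3; 1 0.1 -4.7 0 0 0 3"
}}

```text
time_s: 9.23
position: [0.6168, -0.1604, 0.1666]
tool_rot: [[-0.989, 0.15, -0.001], [0.15, 0.989, 0.001], [0.001, 0.001, -1.0]]
ft_force: [-0.6, 3.2, 1.5]
grip_width: 0.0179
```

```bash
python3 st.py
```

```text
t 9.23 p [ 616.8 -160.4  166.6] xang 171.4 tilt [-0.0012  0.001 ] w 17.9 q [ -25.2   34.2   66.7    0.    79.2 -106.6]
F [-0.6  3.2  1.5] R 89.3 a 0.428 Ft(reaction) -3.03 Fr -1.04
M [0.357 0.044 0.397] Feff cw-reaction -7.44
```

Request:
{"name": "arm_command", "arguments": {
  "rows": "1 0.1 -4.7 0 0 0 3; 1 0.1 -4.7 0 0 0 3; 1 0.1 -4.7 0 0 0 3; 1 0.1 -4.7 0 0 0 3; 1 0.1 -4.7 0 0 0 3"
}}

```text
time_s: 9.65
position: [0.6101, -0.1828, 0.1664]
tool_rot: [[-0.916, 0.401, -0.002], [0.401, 0.916, 0.002], [0.003, 0.001, -1.0]]
ft_force: [-1.7, 3.1, 1.2]
grip_width: 0.0179
```

```bash
python3 st.py
```

```text
t 9.65 p [ 610.1 -182.8  166.4] xang 156.4 tilt [-0.0021  0.0016] w 17.9 q [-27.3  34.2  66.7   0.   79.2 -93.7]
F [-1.7  3.1  1.2] R 88.9 a 0.691 Ft(reaction) -2.13 Fr -2.78
M [0.481 0.235 0.464] Feff cw-reaction -7.28
```

Request:
{"name": "arm_command", "arguments": {
  "rows": "1 0.1 3.1 0 0 0 -2; 1 0 0 -3 0 0 0; 1 0 0 -3 0 0 0; 1 0 0 -3 0 0 0; 1 0 0 0 0 0 0"
}}

```text
time_s: 10.07
position: [0.6109, -0.1804, 0.1749]
tool_rot: [[-0.93, 0.368, -0.004], [0.368, 0.93, 0.001], [0.004, -0.0, -1.0]]
ft_force: [-6.2, 0.4, -5.8]
grip_width: 0.0177
```

```bash
python3 st.py
```

```text
t 10.07 p [ 610.9 -180.4  174.9] xang 158.4 tilt [-0.0038  0.001 ] w 17.7 q [-27.1  33.8  66.   -0.   80.4 -95.5]
F [-6.2  0.4 -5.8] R 88.7 a 0.663 Ft(reaction) 1.97 Fr -5.9
M [-0.215  0.877  0.285] Feff cw-reaction -1.2
```

Request:
{"name": "arm_command", "arguments": {
  "rows": "1 -1 0 -1 0 0 0; 1 0.1 3.1 0 0 0 -2; 1 0.2 6.3 0 0 0 -4; 1 0.2 6.3 0 0 0 -4; 1 0.2 6.3 0 0 0 -4"
}}

```text
time_s: 10.48
position: [0.617, -0.1595, 0.1751]
tool_rot: [[-0.992, 0.129, -0.005], [0.129, 0.992, 0.001], [0.005, 0.0, -1.0]]
ft_force: [-6.8, -2.2, -6.2]
grip_width: 0.0181
```

Request:
{"name": "arm_command", "arguments": {
  "rows": "1 0.2 6.3 0 0 0 -4; 1 0.2 6.3 0 0 0 -4; 1 0.2 6.3 0 0 0 -4; 1 0.2 6.3 0 0 0 -4; 1 0.2 6.3 0 0 0 -4"
}}

```text
time_s: 10.9
position: [0.6163, -0.1285, 0.1754]
tool_rot: [[-0.976, -0.218, -0.004], [-0.218, 0.976, -0.0], [0.003, 0.001, -1.0]]
ft_force: [-5.1, -3.7, -6.3]
grip_width: 0.0178
```

```bash
python3 st.py
```

```text
t 10.9 p [ 616.3 -128.5  175.4] xang -167.4 tilt [-0.0035 -0.0001] w 17.8 q [-2.250e+01  3.300e+01  6.730e+01 -1.000e-01  7.980e+01 -1.251e+02]
F [-5.1 -3.7 -6.3] R 89.8 a 0.07 Ft(reaction) 2.55 Fr -5.8
M [-0.628  0.593  0.232] Feff cw-reaction -0.02
```

Request:
{"name": "arm_command", "arguments": {
  "rows": "1 0.2 6.3 0 0 0 -4; 1 0.2 6.3 0 0 0 -4; 1 0.2 6.3 0 0 0 -4; 1 0.2 6.3 0 0 0 -4; 1 0.2 6.3 0 0 0 -4"
}}

```text
time_s: 11.32
position: [0.6049, -0.0997, 0.1757]
tool_rot: [[-0.842, -0.539, -0.001], [-0.539, 0.842, -0.001], [0.002, 0.0, -1.0]]
ft_force: [-1.4, -4.4, -6.5]
grip_width: 0.018
```

Request:
{"name": "arm_command", "arguments": {
  "rows": "1 0.2 6.3 0 0 0 -4; 1 0.2 6.3 0 0 0 -4; 1 0 0 0 0 0 0"
}}

```text
time_s: 11.57
position: [0.5975, -0.0892, 0.1761]
tool_rot: [[-0.759, -0.651, -0.001], [-0.651, 0.759, -0.001], [0.001, -0.0, -1.0]]
ft_force: [-1.1, -5.2, -6.0]
grip_width: 0.0182
```

```bash
python3 st.py
```

```text
t 11.57 p [597.5 -89.2 176.1] xang -139.4 tilt [-0.0006 -0.0009] w 18.2 q [-1.970e+01  3.050e+01  7.200e+01 -1.000e-01  7.750e+01 -1.503e+02]
F [-1.1 -5.2 -6. ] R 90.3 a -0.419 Ft(reaction) 3.27 Fr -4.16
M [-0.693  0.008  0.293] Feff cw-reaction 0.02
```

Request:
{"name": "arm_command", "arguments": {
  "rows": "1 0.1 3.1 0 0 0 -2; 1 0 0 2.5 0 0 0; 1 0 0 2.5 0 0 0; 1 0 0 1.5 0 0 0; 1 0 0 0 0 0 0"
}}

```text
time_s: 11.98
position: [0.596, -0.0874, 0.169]
tool_rot: [[-0.739, -0.674, -0.0], [-0.674, 0.739, -0.0], [0.0, 0.0, -1.0]]
ft_force: [-1.0, -4.1, -4.9]
grip_width: 0.018
```

```bash
python3 st.py
```

```text
t 11.98 p [596.  -87.4 169. ] xang -137.6 tilt [-0.0004 -0.0001] w 18.0 q [ -19.6   30.7   72.9   -0.    76.4 -151.9]
F [-1.  -4.1 -4.9] R 90.4 a -0.445 Ft(reaction) 2.39 Fr -3.52
M [-0.745 -0.077  0.197] Feff cw-reaction 0.2
```

Request:
{"name": "arm_command", "arguments": {
  "rows": "1 0 0 1 0 0 0; 1 0 0 1 0 0 0; 1 0 0 0 0 0 0"
}}

```text
time_s: 12.23
position: [0.596, -0.0873, 0.1674]
tool_rot: [[-0.738, -0.675, -0.0], [-0.675, 0.738, -0.0], [0.0, -0.0, -1.0]]
ft_force: [-0.8, -4.6, -4.7]
grip_width: 0.0182
```

```bash
python3 st.py
```

```text
t 12.23 p [596.  -87.3 167.4] xang -137.6 tilt [-0.0001 -0.0003] w 18.2 q [ -19.6   30.8   73.1   -0.    76.2 -152. ]
F [-0.8 -4.6 -4.7] R 90.4 a -0.446 Ft(reaction) 2.91 Fr -3.68
M [-0.793 -0.054  0.278] Feff cw-reaction -0.18
```

Request:
{"name": "arm_command", "arguments": {
  "rows": "1 0 0 0.8 0 0 0; 1 0 0 0.6 0 0 0; 1 0 0 0 0 0 0"
}}

```text
time_s: 12.48
position: [0.5962, -0.0871, 0.1667]
tool_rot: [[-0.738, -0.675, 0.001], [-0.675, 0.738, -0.0], [-0.001, -0.001, -1.0]]
ft_force: [-0.1, -4.6, -1.1]
grip_width: 0.018
```

```bash
python3 st.py
```

```text
t 12.48 p [596.2 -87.1 166.7] xang -137.6 tilt [ 0.0011 -0.0004] w 18.0 q [ -19.6   30.8   73.1    0.    76.  -152. ]
F [-0.1 -4.6 -1.1] R 90.7 a -0.446 Ft(reaction) 3.34 Fr -3.12
M [-0.663  0.075  0.21 ] Feff cw-reaction 1.0
```

Request:
{"name": "arm_command", "arguments": {
  "rows": "1 0.1 -4.7 0 0 0 3; 1 0.1 -4.7 0 0 0 3; 1 0.1 -4.7 0 0 0 3; 1 0.1 -4.7 0 0 0 3; 1 0.1 -4.7 0 0 0 3"
}}

```text
time_s: 12.9
position: [0.6089, -0.1057, 0.1663]
tool_rot: [[-0.888, -0.459, -0.002], [-0.459, 0.888, 0.001], [0.001, 0.002, -1.0]]
ft_force: [-5.0, -0.1, 0.0]
grip_width: 0.0179
```

```bash
python3 st.py
```

```text
t 12.9 p [ 608.9 -105.7  166.3] xang -152.7 tilt [-0.0018  0.0009] w 17.9 q [ -20.8   32.3   70.3    0.    77.5 -138.2]
F [-5.  -0.1  0. ] R 90.6 a -0.196 Ft(reaction) -2.21 Fr -4.5
M [-0.246  0.843  0.563] Feff cw-reaction -8.46
```

Request:
{"name": "arm_command", "arguments": {
  "rows": "1 0 -2.4 0 0 0 1.5; 1 0 -2.4 0 0 0 1.5; 1 0.1 -2.4 0 0 0 1.5; 1 0 -2.4 0 0 0 1.5"
}}

```text
time_s: 13.23
position: [0.6127, -0.1143, 0.1663]
tool_rot: [[-0.931, -0.365, -0.002], [-0.365, 0.931, 0.001], [0.001, 0.002, -1.0]]
ft_force: [-5.6, 0.3, 0.7]
grip_width: 0.0181
```

```bash
python3 st.py
```

```text
t 13.23 p [ 612.7 -114.3  166.3] xang -158.6 tilt [-0.002   0.0011] w 18.1 q [ -21.4   32.9   69.3    0.    78.  -132.9]
F [-5.6  0.3  0.7] R 90.5 a -0.092 Ft(reaction) -2.29 Fr -5.12
M [-0.055  1.013  0.435] Feff cw-reaction -7.13
```

Still free (about 7 N), so on in small steps.

Request:
{"name": "arm_command", "arguments": {
  "rows": "1 0 -2.4 0 0 0 1.5; 1 0 -2.4 0 0 0 1.5; 1 0.1 -2.4 0 0 0 1.5; 1 0 -2.4 0 0 0 1.5"
}}

```text
time_s: 13.57
position: [0.6156, -0.1233, 0.1662]
tool_rot: [[-0.964, -0.266, -0.003], [-0.266, 0.964, 0.001], [0.002, 0.002, -1.0]]
ft_force: [-6.3, 0.8, -0.0]
grip_width: 0.018
```

```bash
python3 st.py
```

```text
t 13.57 p [ 615.6 -123.3  166.2] xang -164.6 tilt [-0.0025  0.0014] w 18.0 q [ -22.1   33.3   68.4    0.    78.4 -127.6]
F [-6.3  0.8 -0. ] R 90.4 a 0.012 Ft(reaction) -2.48 Fr -5.89
M [-0.06   1.155  0.476] Feff cw-reaction -7.77
```

Request:
{"name": "arm_command", "arguments": {
  "rows": "1 0 -2.4 0 0 0 1.5; 1 0 -2.4 0 0 0 1.5; 1 0.1 -2.4 0 0 0 1.5; 1 0 -2.4 0 0 0 1.5"
}}

```text
time_s: 13.9
position: [0.6175, -0.1325, 0.1661]
tool_rot: [[-0.986, -0.164, -0.003], [-0.164, 0.986, 0.002], [0.003, 0.002, -1.0]]
ft_force: [-8.1, 1.1, 0.3]
grip_width: 0.0179
```

```bash
python3 st.py
```

```text
t 13.9 p [ 617.5 -132.5  166.1] xang -170.6 tilt [-0.0031  0.0018] w 17.9 q [ -22.8   33.7   67.7    0.    78.8 -122.3]
F [-8.1  1.1  0.3] R 90.3 a 0.115 Ft(reaction) -2.44 Fr -7.78
M [0.067 1.305 0.435] Feff cw-reaction -7.27
```

Request:
{"name": "arm_command", "arguments": {
  "rows": "1 0.3 -2.4 0 0 0 1.5; 1 0.3 -2.4 0 0 0 1.5; 1 0.3 -2.4 0 0 0 1.5; 1 0.2 -2.4 0 0 0 1.5"
}}

```text
time_s: 14.23
position: [0.6183, -0.142, 0.1663]
tool_rot: [[-0.998, -0.06, -0.001], [-0.06, 0.998, 0.002], [0.001, 0.002, -1.0]]
ft_force: [-4.5, 2.9, 0.2]
grip_width: 0.0176
```

```bash
python3 st.py
```

```text
t 14.23 p [ 618.3 -142.   166.3] xang -176.6 tilt [-0.0011  0.0018] w 17.6 q [-2.360e+01  3.390e+01  6.730e+01  1.000e-01  7.890e+01 -1.171e+02]
F [-4.5  2.9  0.2] R 89.9 a 0.222 Ft(reaction) -3.13 Fr -4.36
M [0.359 0.826 0.379] Feff cw-reaction -7.34
```

Request:
{"name": "arm_command", "arguments": {
  "rows": "1 0.2 -2.4 0 0 0 1.5; 1 0.2 -2.4 0 0 0 1.5; 1 0.1 -2.4 0 0 0 1.5; 1 0.1 -2.4 0 0 0 1.5"
}}

```text
time_s: 14.57
position: [0.6181, -0.1518, 0.1663]
tool_rot: [[-0.999, 0.046, -0.0], [0.046, 0.999, 0.002], [0.001, 0.002, -1.0]]
ft_force: [-4.1, 3.2, 1.1]
grip_width: 0.0179
```

```bash
python3 st.py
```

```text
t 14.57 p [ 618.1 -151.8  166.3] xang 177.4 tilt [-0.0005  0.0018] w 17.9 q [-2.450e+01  3.410e+01  6.690e+01  1.000e-01  7.910e+01 -1.119e+02]
F [-4.1  3.2  1.1] R 89.7 a 0.331 Ft(reaction) -2.98 Fr -4.27
M [0.651 0.758 0.319] Feff cw-reaction -6.52
```

Request:
{"name": "arm_command", "arguments": {
  "rows": "1 0.2 -2.4 0 0 0 1.5; 1 0.1 -2.4 0 0 0 1.5; 1 0.1 -2.4 0 0 0 1.5; 1 0.1 -2.4 0 0 0 1.5"
}}

```text
time_s: 14.9
position: [0.617, -0.1612, 0.1663]
tool_rot: [[-0.989, 0.15, -0.0], [0.15, 0.989, 0.002], [0.0, 0.002, -1.0]]
ft_force: [-3.1, 4.2, 1.5]
grip_width: 0.0182
```

```bash
python3 st.py
```

```text
t 14.9 p [ 617.  -161.2  166.3] xang 171.4 tilt [-0.0001  0.002 ] w 18.2 q [-2.530e+01  3.420e+01  6.670e+01  1.000e-01  7.910e+01 -1.067e+02]
F [-3.1  4.2  1.5] R 89.5 a 0.437 Ft(reaction) -3.69 Fr -3.71
M [0.752 0.645 0.284] Feff cw-reaction -6.85
```

Request:
{"name": "arm_command", "arguments": {
  "rows": "1 0.1 -2.4 0 0 0 1.5; 1 0.1 -2.4 0 0 0 1.5; 1 0.1 -2.4 0 0 0 1.5; 1 0.1 -2.4 0 0 0 1.5"
}}

```text
time_s: 15.23
position: [0.6149, -0.17, 0.1664]
tool_rot: [[-0.968, 0.252, 0.0], [0.252, 0.968, 0.003], [0.0, 0.003, -1.0]]
ft_force: [-1.9, 7.5, 1.1]
grip_width: 0.018
```

```bash
python3 st.py
```

```text
t 15.23 p [ 614.9 -170.   166.4] xang 165.4 tilt [0.0004 0.0029] w 18.0 q [ -26.1   34.2   66.6    0.2   79.2 -101.6]
F [-1.9  7.5  1.1] R 89.3 a 0.537 Ft(reaction) -6.81 Fr -3.77
M [1.26  0.422 0.426] Feff cw-reaction -11.55
```

Force rose to 11.5 N: it's biting. I'll hold still and read.

Request:
{"name": "arm_command", "arguments": {
  "rows": "1 0 0 0 0 0 0; 1 0 0 0 0 0 0"
}}

```text
time_s: 15.4
position: [0.6149, -0.1701, 0.1663]
tool_rot: [[-0.968, 0.251, 0.0], [0.251, 0.968, 0.003], [0.0, 0.003, -1.0]]
ft_force: [-2.8, 5.3, 1.0]
grip_width: 0.0177
```

```bash
python3 st.py
```

```text
t 15.4 p [ 614.9 -170.1  166.3] xang 165.5 tilt [0.0003 0.0028] w 17.7 q [ -26.1   34.2   66.6    0.2   79.2 -101.6]
F [-2.8  5.3  1. ] R 89.3 a 0.538 Ft(reaction) -4.38 Fr -4.04
M [1.03  0.519 0.351] Feff cw-reaction -8.28
```

Request:
{"name": "arm_command", "arguments": {
  "rows": "1 0 0 0 0 0 0; 1 0 0 0 0 0 0"
}}

```text
time_s: 15.57
position: [0.6149, -0.17, 0.1663]
tool_rot: [[-0.968, 0.251, 0.0], [0.251, 0.968, 0.003], [0.0, 0.003, -1.0]]
ft_force: [-2.1, 6.7, 2.4]
grip_width: 0.018
```

```bash
python3 st.py
```

```text
t 15.57 p [ 614.9 -170.   166.3] xang 165.5 tilt [0.0002 0.0026] w 18.0 q [-2.610e+01  3.420e+01  6.660e+01  1.000e-01  7.920e+01 -1.016e+02]
F [-2.1  6.7  2.4] R 89.3 a 0.538 Ft(reaction) -5.96 Fr -3.7
M [1.062 0.496 0.368] Feff cw-reaction -10.05
```

```bash
cat > avg.py <<'E'
from h import *
O=np.array([.5285,-.1475]);L=[]
for i in range(20):
    eyes.get_image('top');s=readout.observe();d=s['position'][:2]-O;ph=np.arctan2(d[1],d[0]);f=s['ft_force'];L.append([f[0]*np.sin(ph)-f[1]*np.cos(ph)-s['wrist_torque'][2]/.09,f[2]])
L=np.array(L);print(s['time_s'],L.mean(0),L.std(0))
E
python3 avg.py
```

```text
16.5667 [-9.23734814  1.60298504] [0.62313369 0.49915168]
```

Request:
{"name": "arm_command", "arguments": {
  "rows": "1 0 -1.2 0 0 0 0.8; 1 0 -1.2 0 0 0 0.8; 1 0 0 0 0 0 0; 1 0 0 0 0 0 0"
}}

```text
time_s: 16.9
position: [0.6143, -0.1721, 0.1663]
tool_rot: [[-0.961, 0.277, 0.0], [0.277, 0.961, 0.003], [0.001, 0.003, -1.0]]
ft_force: [-1.5, 7.6, 1.9]
grip_width: 0.0179
```

```bash
python3 st.py;python3 avg.py
```

```text
t 16.9 p [ 614.3 -172.1  166.3] xang 163.9 tilt [0.0002 0.0032] w 17.9 q [ -26.3   34.2   66.6    0.2   79.2 -100.3]
F [-1.5  7.6  1.9] R 89.3 a 0.562 Ft(reaction) -6.84 Fr -3.54
M [1.262 0.475 0.39 ] Feff cw-reaction -11.17
17.9 [-11.04161418   1.65337399] [0.74726645 0.59570188]
```

Firmly tight (11.0 N stopped). I'll unload the flank and release.

Request:
{"name": "arm_command", "arguments": {
  "rows": "1 0 1.5 0 0 0 0; 1 0 0 0 0 0 0; 0.5 0 0 0 0 0 0; 0.3 0 0 0 0 0 0; 0 0 0 0 0 0 0"
}}

```text
time_s: 18.32
position: [0.615, -0.1727, 0.1664]
tool_rot: [[-0.96, 0.279, 0.001], [0.279, 0.96, -0.001], [-0.002, -0.0, -1.0]]
ft_force: [-0.1, 0.8, 0.7]
grip_width: 0.0532
```

Request:
{"name": "arm_command", "arguments": {
  "rows": "0 0 0 0 0 0 0; 0 0 0 0 0 0 0; 0 0 0 0 0 0 0; 0 0 0 0 0 0 0"
}}

```text
time_s: 18.65
position: [0.6146, -0.1725, 0.1661]
tool_rot: [[-0.96, 0.278, 0.0], [0.278, 0.96, -0.0], [-0.0, -0.0, -1.0]]
ft_force: [0.7, -0.9, 0.1]
grip_width: 0.0856
```

```bash
python3 st.py
```

```text
t 18.65 p [ 614.6 -172.5  166.1] xang 163.8 tilt [ 0.0002 -0.0001] w 85.6 q [ -26.3   34.3   66.6    0.    79.1 -100.1]
F [ 0.7 -0.9  0.1] R 89.7 a 0.565 Ft(reaction) 0.65 Fr 0.93
M [ 0.022 -0.016  0.012] Feff cw-reaction 0.52
```

Request:
{"name": "arm_command", "arguments": {
  "rows": "0 0 0 -15 0 0 0; 0 0 0 -30 0 0 0; 0 0 0 -40 0 0 0; 0 0 0 -40 0 0 0; 0 0 0 -40 0 0 0"
}}

```text
time_s: 19.07
position: [0.6142, -0.1722, 0.3331]
tool_rot: [[-0.961, 0.278, 0.0], [0.278, 0.961, -0.0], [-0.0, -0.0, -1.0]]
ft_force: [1.1, -0.2, -0.5]
grip_width: 0.0853
```

Request:
{"name": "arm_command", "arguments": {
  "rows": "0 20 35 0 0 0 0; 0 20 35 0 0 0 0; 0 20 35 0 0 0 0; 0 0 0 0 0 0 0; 0 0 0 0 0 0 0"
}}

```text
time_s: 19.48
position: [0.5858, -0.053, 0.3319]
tool_rot: [[-0.961, 0.275, 0.001], [0.275, 0.961, -0.0], [-0.001, -0.0, -1.0]]
ft_force: [-0.1, -0.8, 0.1]
grip_width: 0.0858
```

Run:
```python
from h import *
a=snap('scene','s9');b=snap('top','t9')
ca=cv2.resize(a[180:360,210:340],(390,540),interpolation=cv2.INTER_CUBIC);cb=cv2.resize(b[205:335,270:400],(400,400),interpolation=cv2.INTER_CUBIC)
H=np.zeros((540,800,3),np.uint8);H[:,:390]=ca;H[:400,400:]=cb;cv2.imwrite('pics/m9.png',H[:,:,::-1])
O=np.array([.5285,-.1475])
ps=np.radians(16.2)-.55; g=O+.09*np.r_[np.cos(ps),np.sin(ps)]
for z in(.191,.197):print('expected cap scene/top if z',z,proj('s9',np.r_[g,z]),proj('t9',np.r_[g,z]))
```

```text
expected cap scene/top if z 0.191 [322.30235783 221.31040353] [347.39690519 222.23508464]
expected cap scene/top if z 0.197 [322.38647479 217.99632215] [347.52419293 221.80383793]
```

View pics/m9.png

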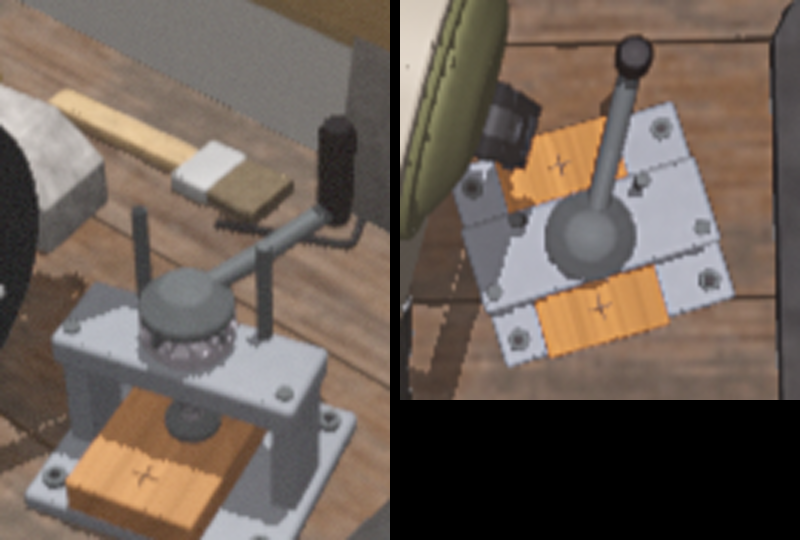

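The views show the grip cap at scene (322,221), matching "fully down" (expected 221.3, or 218.0 if on the tips). The pad sits on the wood, and the arm is clear.

Run:
```python
from h import *
c=[onz('t9',270+(u-400)/3.077,205+v/3.077,.034)[:2] for u,v in((600,306),(560,163))]
print('offcut centre offset mm',(np.mean(c,0)-[.5285,-.1475])*1000)
print(env.close_job())
```

```text
offcut centre offset mm [0.10314955 6.3541768 ]
the job is handed in; nothing more can be done
None
```

The offcut is clamped firmly in the frame, the lever is fully down in mesh, and I've handed the job in. It took about 20 s of the 72 s allowed.

**What I did:** The lever started on the tips of the teeth. I lifted it clear, swung it back and dropped it into mesh. I turned it about 1 rad clockwise, lifted it and swung it back, dropped it into mesh again and turned until it bit at about 0.54 rad. After one small nudge to about 0.56 rad I unloaded the lever, opened the gripper and backed away.

**Last checks:**
- **Tightness:** the lever read 11.0 N stopped, against 5.5 N with the pad free. That is the top of the 9 to 11 N range and works out to roughly 100 N on the pad. Before the nudge it was 9.2 N. The scatter was about 0.7 N per reading, averaged over 20 readings.
- **Lever height:** after release the grip cap was at row 221 in the scene picture. Fully down predicts 221.3 and standing on the tips 218, so it is in mesh.
- **Offcut:** by its two crosses its centre is about 6 mm from the seat, within the 20 mm allowed.
- **Robot:** clear of everything.

**What disagreed:** the first two-view height of the grip top came out at 197 mm, and a second at 192 mm. This left it unclear whether the lever was on the tips until I felt it drop 6 mm into mesh.

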